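# Draw out the wide film tray past a weight left in its way

### The job

The iron weight standing in front of the wide film tray is in its way: without lifting it, push it along the board until it stands, still upright, clear of where the tray will come out. Then hook a fingertip behind the wide tray's upturned lip and draw the tray out to its stop. Leave the narrow tray and everything else as it is.

Things in the scene. Friction and masses are not known exactly. Their poses are not given: they have to be found in the camera images.
- wide_stage: The wide film stage: a low dark metal box, 120 mm deep (its x) by 130 mm wide (its y) by 50 mm high, fixed on the wooden baseboard. Origin: centre of its underside, on the baseboard; x points from its open front to its back, so the front face is at x = -60 mm and faces the robot, more or less; z is up. A flat aluminium film tray slides out of its front.
- wide_tray (a joint): How far the wide tray is drawn out, in m: 0 fully in, 0.085 against its stop. It slides along the stage's -x, stays where it is left and needs 1 to 3 N. It starts 0 to 0.010 out.
- wide_lip (a point): Middle of the top edge of the wide tray's upturned lip; moves with the tray. Lip: upright strip 90 mm wide (stage y), 6 mm thick (stage x), top 36 mm above the baseboard; tray fully in, it is 103 mm in front of the stage's origin. The flat tray behind it is as wide, its top 16 mm above the baseboard; free gap of 40 mm (more when out) from lip to stage front.
- narrow_stage: The narrow film stage: a low dark metal box, 120 mm deep (its x) by 100 mm wide (its y) by 50 mm high, fixed on the wooden baseboard. Origin: centre of its underside, on the baseboard; x points from its open front to its back, so the front face is at x = -60 mm and faces the robot, more or less; z is up. A flat aluminium film tray slides out of its front.
- narrow_tray (a joint): How far the narrow tray is drawn out, in m: 0 fully in, 0.085 against its stop. It slides along the stage's -x, stays where it is left and needs 1 to 3 N. It starts 0 to 0.010 out.
- narrow_lip (a point): Middle of the top edge of the narrow tray's upturned lip; moves with the tray. Lip: upright strip 44 mm wide (stage y), 6 mm thick (stage x), top 36 mm above the baseboard; tray fully in, it is 103 mm in front of the stage's origin. The flat tray behind it is as wide, its top 16 mm above the baseboard; free gap of 40 mm (more when out) from lip to stage front.
- weight: The larger iron weight, 0.4 to 0.6 kg, loose, standing upright on the baseboard in front of the wide tray's lip: a plain dark cylinder 44 mm in diameter and 44 mm high with a small knob on top, 62 mm high over all. Origin: centre of its underside; z is up. The baseboard's top is 18 mm above the work surface.
- small_weight: Bystander: the smaller iron weight, 32 mm in diameter, 46 mm high over the knob, standing in front of the narrow tray. Origin: centre of its underside.
- loupe: Bystander: black magnifier, 36 mm in diameter, 50 mm high, standing between the stages. Origin: centre of its underside.
- lens: Bystander: black enlarger lens, 48 mm in diameter, 22 mm high, lying on top of the narrow stage. Origin: centre of its underside.
- bottle: Bystander: brown bottle, 60 mm in diameter, 130 mm high. Origin: centre of its underside.
- film_can: Bystander: black film can, 32 mm in diameter, 50 mm high. Origin: centre of its underside.
- brush: Bystander: dusting brush lying on the baseboard. Origin: centre of its underside.
Things that resemble listed ones, but are neither listed nor needed, are in the scene too. Leave any orange or yellow look-alike of the weight alone.

How it is judged (in metres and radians):
On the way, in this order (a step that is already met when the one before it is completed fails the run):
1. the weight stands clear of the wide tray's path ((y of weight in the frame of wide_stage above 0.068 m or y of weight in the frame of wide_stage below -0.068 m or x of weight in the frame of wide_stage below -0.216 m)), for 0.2 s.
2. the wide tray is drawn out to its stop (value of joint wide_tray above 0.078 m), for 0.2 s.
At the end, for the whole second after the job is handed in: Wide tray out at least 78 of 85 mm; weight upright and still on the baseboard, its centre over 68 mm to either side of the wide stage's middle line or over 216 mm in front of its origin; narrow tray within 10 mm and each bystander within 25 mm of its start (value of joint wide_tray above 0.078 m and (y of weight in the frame of wide_stage above 0.068 m or y of weight in the frame of wide_stage below -0.068 m or x of weight in the frame of wide_stage below -0.216 m) and angle between weight's own z axis and vertical below 0.1 rad and height (world z) of weight between 0.014 and 0.022 m and linear speed of weight below 0.01 m/s and distance of narrow_lip from where it was at the start of the episode below 0.01 m and distance of each of small_weight, loupe, lens, bottle, film_can, brush from where it was at the start of the episode below 0.025 m); the robot touches nothing.
It fails at once if the weight is lifted off the baseboard (height (world z) of weight above 0.024 m).
It fails at once if the weight is tipped over (angle between weight's own z axis and vertical above 0.4 rad).
It fails at once if the wide tray is drawn out while the weight is still in its path (value of joint wide_tray above 0.03 m and not (y of weight in the frame of wide_stage above 0.068 m or y of weight in the frame of wide_stage below -0.068 m or x of weight in the frame of wide_stage below -0.216 m)).
It fails at once if the narrow tray is moved (distance of narrow_lip from where it was at the start of the episode above 0.012 m).
It fails at once if a bystander is pushed away or lifted (distance of any of small_weight, loupe, lens, bottle, film_can, brush from where it was at the start of the episode above 0.03 m).
It also fails if it takes over 45 s, if anything falls off the work surface, if the arm or the gripper's body presses on something with over 40 N, if the wrist force passes 120 N, or if a joint passes its speed limit or range.

### The arm

A 6-joint arm with a two-finger parallel gripper is mounted at the origin on the work surface. World frame = base frame: x ahead of the robot, y to its left, z up, the work surface at z = 0. Lengths are in mm, angles in degrees, forces in N, time in s.
With the tool pointing down it reaches from about 350 to 850 mm from the base axis. Payload 8.1 kg.
Tool frame: the origin (TCP) lies midway between the tips of the shut fingers; the grasp point (between the pads) lies 19 mm behind it (hold_point_z is the distance from the TCP to the grasp point, in mm); z points along the fingers, y is the direction in which the jaws open and shut (so a half turn about z gives the same grasp; the last joint's range is limited). The gripper opens to 85 mm and grips with 20 to 120 N. Pads are 22 mm wide; open, the fingers measure 114 mm over their backs; the gripper's body (76 mm by 85 mm) begins 54 mm behind the grasp point. The pads swing forward as they close: fully open they stand 13 mm farther back than shut.
Start: joints at [67.013, 7.471, 85.268, -0, 87.261, -4.893], TCP at [186.325, 570.341, 231.292] pointing down, gripper open.
Joint ranges: [-169.43, 169.43], [-51.17, 129.36], [1.28, 143.12], [-76.62, 256.62], [0, 156.53], [-152.29, 152.29]. Speed limits (degrees/s): [136.94, 136.94, 159.86, 180, 180, 180].

### API

Orientations are given as [roll, pitch, yaw] about the fixed x, y, z axes, in that order (R = Rz(yaw) Ry(pitch) Rx(roll)).
In Python, from bench import sense, snapshot, camera_params, hand_in, hold_point_z gives the robot as it stands.
- The arm moves only by the tool servo_tool, never from a script. Its argument "motion" is a list of rows, each a list of 7 numbers: the finger opening in mm, from 0 to 85.4, then the shift along the tool's x, y, z in mm, then the turn, a rotation vector about the tool's x, y, z in rad. A call has 1 to 10 rows; each row shifts and turns the pose as measured when the row begins, along the tool's axes as they then stand; what a row does not reach is not made up. A row lasts 1/10 s, in which the tool goes at most 50 mm and 8.59 degrees, less where a joint would pass 70% of its speed; a pose out of reach is approached as far as the arm can. A call with a gripper value outside its range is refused whole. The fingers move at their own pace and stop on an object; "force" is the grip in N (left out, the last holds). Time passes only in rows, so rows that do not move let the fingers close. It gives the time, the measured TCP pose, the force and the opening at its end, in the units of the state.
- sense(): the state, without advancing time (a new reading comes with each control period).
- snapshot(name): name is "side" or "top"; returns the picture (420x560x3 uint8, blue, green, red); there is no depth.
- camera_params(name): a dict with "fx", "fy", "cx", "cy" (pixels), "D" ([k1, k2, p1, p2, k3] as OpenCV has them; the pictures are not rectified), "R" (3x3) and "t" (3): a world point X has camera coordinates R X + t. Camera axes: x right, y down, z forward; pixel columns grow to the right and rows downward; lengths in mm; the calibration is good to about 2 mm. A picture is of the moment at which its call begins. camera_params takes no time and is no camera call.
- hand_in(): hands the job in, once; it reports no verdict.
The state is a dict: "time": time; "joint_pos": joint angles; "qd": joint speeds; "joint_efforts": joint torques, N m; "tool_pos": TCP position; "tcp_rot": TCP orientation; "ft_force": force on the tool from outside, world axes, zero at the start; "wrist_torque": the same for the moment, N m; "finger_gap": finger opening in mm.
Only numpy, scipy, OpenCV 4.12 (cv2) and the standard library are available. Lean on these libraries where they do the work, as an engineer would, in place of code of your own. Each camera call takes 0.05 s, during which the arm holds its last target. There are 200 camera calls.

## Working session

There is one attempt and no reset: what is moved stays moved. The work goes in short steps, Python scripts to look and compute and a tool call to move; the robot and the scene stay as the last step left them, time stands still between calls to the robot, and variables do not carry over. Pictures are saved under pics/ and viewed, about 8 in all and at most 12, crops included, and the job is handed in when it is done.

Besides the shell and the picture viewer there is one more tool, called after "Request:" as a command line: name --pt "numbers of a row" for each row, then --argument value for the rest. servo_tool: Moves the arm, as the interface text tells. Its arguments: {"type":"object","properties":{"motion":{"type":"array"},"force":{"type":"number"}},"required":["motion"]}

```bash
mkdir -p pics; cat > h.py <<'E'
import numpy as np, cv2
from bench import sense, snapshot, camera_params, hand_in
def ray(cam,uv,z):
    p=camera_params(cam);K=np.array([[p['fx'],0,p['cx']],[0,p['fy'],p['cy']],[0,0,1.]])
    n=cv2.undistortPoints(np.array(uv,float).reshape(-1,1,2),K,np.array(p['D'],float)).reshape(-1,2)
    R=np.array(p['R']);t=np.array(p['t']);C=-R.T@t
    d=np.c_[n,np.ones(len(n))]@R
    return C+d*((z-C[2])/d[:,2])[:,None]
def proj(cam,X):
    p=camera_params(cam);K=np.array([[p['fx'],0,p['cx']],[0,p['fy'],p['cy']],[0,0,1.]])
    return cv2.projectPoints(np.array(X,float).reshape(-1,1,3),cv2.Rodrigues(np.array(p['R'],float))[0],np.array(p['t'],float),K,np.array(p['D'],float))[0].reshape(-1,2)
E
python3 - <<'E'
from h import *
for c in('top','side'):
    im=snapshot(c);cv2.imwrite(f'pics/{c}0.png',im);cv2.imwrite(f'pics/{c}0b.png',cv2.resize(im,(784,588),interpolation=cv2.INTER_CUBIC))
    p=camera_params(c);R=np.array(p['R']);print(c,-R.T@np.array(p['t']),R.round(2).tolist())
print(sense())
E
```

```text
top [ 306.98952788   21.07143951 1183.41551552] [[-0.01, -1.0, 0.03], [-0.98, 0.0, -0.18], [0.18, -0.03, -0.98]]
side [ 255.2369269   796.37858846 1030.09241407] [[-0.95, -0.3, 0.0], [-0.22, 0.71, -0.67], [0.2, -0.64, -0.74]]
{'time': 0.1, 'joint_pos': array([ 6.70125359e+01,  7.50952609e+00,  8.53233685e+01, -9.28821769e-04,
        8.72606118e+01, -4.89196969e+00]), 'qd': array([-0.03066289, -0.17296574, -0.0885258 , -0.05607568, -0.00099411,
       -0.09499454]), 'joint_efforts': array([ 5.20716130e-04, -5.70956182e+01, -5.01941550e+01, -2.52102518e-04,
        8.25798546e-03, -8.09908693e-05]), 'tool_pos': array([186.14318429, 569.88161459, 230.35925276]), 'tcp_rot': array([-1.79906755e+02, -7.04966096e-03,  1.61904545e+02]), 'ft_force': array([-0.29580232, -0.02715159, -0.6421756 ]), 'wrist_torque': array([-0.02766284, -0.05672312,  0.02243372]), 'finger_gap': 85.22523642766211}
```

View pics/top0b.png

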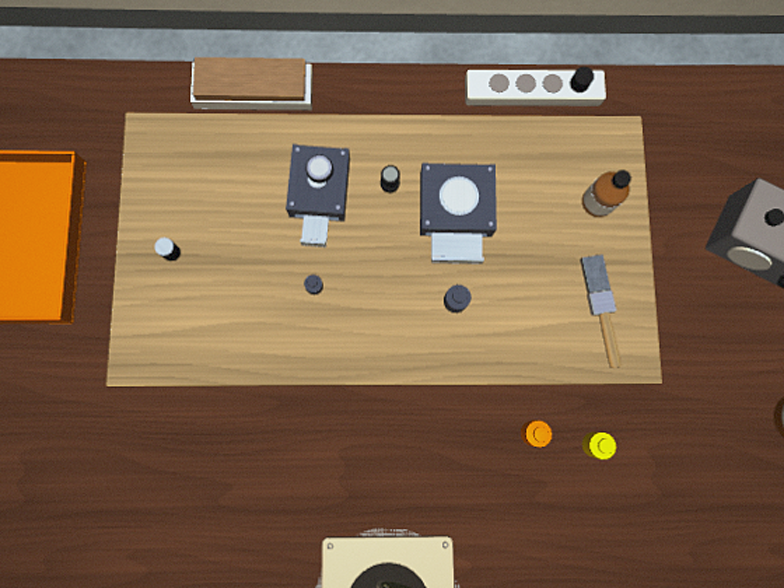

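View pics/side0b.png

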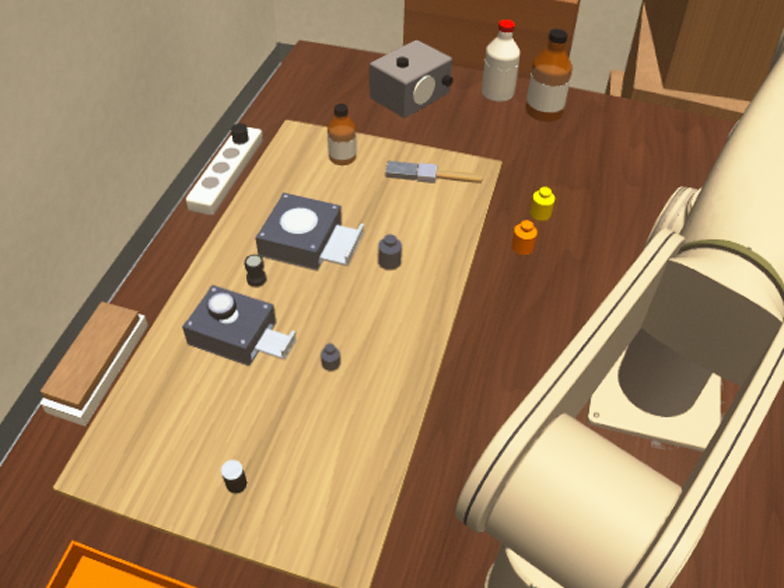

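Top view (784-scale): wide stage about (458,200), its tray lip about (457,262), the weight at (457,298). The narrow stage is at (318,185) and the small weight at (313,284). The orange and yellow look-alikes lie off the board.

```bash
python3 - <<'E'
from h import *
for c in('top','side'):
    im=cv2.imread(f'pics/{c}0.png');hsv=cv2.cvtColor(im,cv2.COLOR_BGR2HSV)
    b,g,r=[im[...,i].astype(int) for i in range(3)]
    dark=((b>=r)&(im.max(2)<110)).astype(np.uint8)*255
    light=((b>=r-5)&(im.min(2)>125)).astype(np.uint8)*255
    for nm,m in(('dark',dark),('light',light)):
        for k in cv2.findContours(m,cv2.RETR_EXTERNAL,cv2.CHAIN_APPROX_NONE)[0]:
            a=cv2.contourArea(k);x,y,w,h=cv2.boundingRect(k)
            if a<80 or a>8000 or y<80: continue
            M=cv2.moments(k);print(c,nm,a,(x,y,w,h),(round(M['m10']/M['m00'],1),round(M['m01']/M['m00'],1)),cv2.approxPolyDP(cv2.convexHull(k),3,True).reshape(-1,2).tolist())
im=cv2.imread('pics/top0.png')[105:225,280:380];s=cv2.imread('pics/side0.png')[130:200,180:290]
o=np.zeros((600,800,3),np.uint8);o[:600,:500]=cv2.resize(im,(500,600),interpolation=cv2.INTER_CUBIC)
o[:191,500:]=cv2.resize(s,(300,191),interpolation=cv2.INTER_CUBIC);cv2.imwrite('pics/crop.png',o)
E
```

```text
top dark 250.5 (317, 204, 19, 19) (326.1, 212.8) [[330, 204], [335, 215], [323, 222], [317, 216], [318, 210]]
top dark 109.0 (217, 197, 13, 13) (223.4, 202.8) [[226, 197], [229, 206], [222, 209], [217, 202]]
top dark 82.0 (438, 122, 12, 12) (443.6, 127.9) [[445, 122], [449, 128], [441, 133], [438, 126]]
top dark 2446.5 (300, 117, 54, 52) (326.9, 141.2) [[302, 117], [353, 118], [350, 168], [300, 167]]
top dark 1880.5 (204, 103, 45, 54) (226.4, 129.1) [[209, 103], [248, 107], [244, 156], [207, 154], [204, 148]]
top light 219.0 (421, 207, 19, 18) (429.9, 215.5) [[435, 207], [439, 221], [424, 224], [421, 210]]
top light 113.5 (111, 170, 13, 13) (116.7, 175.6) [[121, 171], [122, 179], [113, 181], [111, 173]]
top light 657.5 (308, 166, 38, 21) (325.6, 175.9) [[308, 167], [344, 167], [345, 185], [309, 185]]
top light 314.5 (215, 154, 20, 21) (224.6, 163.6) [[234, 155], [231, 174], [215, 172], [216, 154]]
top light 578.5 (314, 126, 28, 28) (327.5, 139.4) [[330, 126], [339, 132], [341, 144], [335, 151], [325, 153], [316, 147], [314, 135], [318, 129]]
top light 204.0 (220, 111, 17, 17) (227.7,
[... 379 characters left out ...]
, 24) (194.4, 244.3) [[209, 237], [200, 254], [180, 255], [192, 232]]
side light 189.0 (149, 209, 18, 15) (157.5, 215.8) [[166, 213], [161, 222], [149, 219], [155, 209]]
side light 431.0 (228, 160, 31, 28) (242.6, 173.9) [[258, 160], [246, 187], [228, 183], [241, 160]]
side light 385.0 (199, 148, 28, 19) (213.0, 157.1) [[226, 154], [225, 161], [218, 166], [207, 166], [199, 158], [211, 148]]
side light 90.5 (298, 117, 14, 10) (304.6, 121.1) [[311, 118], [309, 126], [298, 124], [300, 117]]
side light 138.5 (276, 115, 22, 10) (286.9, 119.7) [[277, 117], [297, 117], [297, 121], [276, 122]]
side light 716.0 (134, 91, 51, 54) (156.8, 121.0) [[184, 93], [149, 144], [134, 141], [165, 98], [176, 91]]
```

View pics/crop.png

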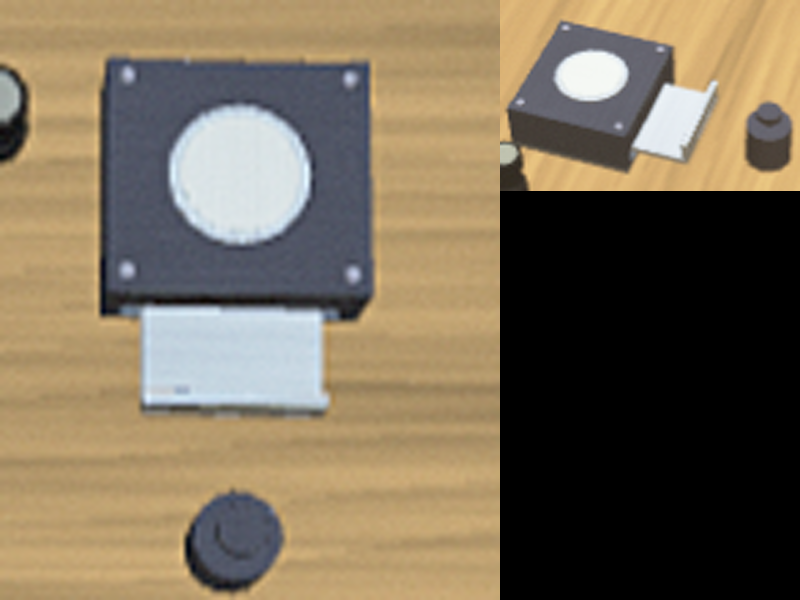

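```bash
cat >> h.py <<'E'
def cr(x,y): return (280+(x+.5)/5-.5,105+(y+.5)/5-.5)
E
python3 - <<'E'
from h import *
P=ray('top',[cr(*q) for q in((128,75),(351,79),(127,270),(353,274),(240,174),(108,60),(369,63),(372,297),(104,293))],68)
print('stage',P.round(1));c=P[:4].mean(0)
xa=(P[0]+P[1]-P[2]-P[3])[:2];yaw=np.arctan2(xa[1],xa[0]);ya=(P[0]+P[2]-P[1]-P[3])[:2];yaw2=np.arctan2(-ya[0],ya[1])
print(c,P[5:].mean(0),np.degrees([yaw,yaw2]))
print('sizes',[np.linalg.norm(P[i]-P[j]) for i,j in((5,6),(7,8),(5,8),(6,7))])
L=ray('top',[cr(*q) for q in((143,403),(328,402))],54);print('lip front',L)
w=ray('top',[cr(235,537),cr(189,537),cr(283,537)],62);print('w',w)
y=(yaw+yaw2)/2;R=np.array([[np.cos(y),-np.sin(y)],[np.sin(y),np.cos(y)]])
for q in(*L,w[0]):print('stage frame',R.T@(q-c)[:2])
# side check: knob top of weight at 390,238/1.4 
print('side knob', ray('side',[(390/1.4,238/1.4)],80), 'side lip ends',ray('side',[(180+717/300*110-500/300*110,130+83*70/191),(180+(684-500)*110/300,130+158*70/191)],54))
o=ray('top',[(313/1.4,284/1.4)],45);print('small',o,'loupe',ray('top',[(390/1.4,172/1.4)],68),'brush',ray('top',[(582/1.4,257/1.4),(588/1.4,313/1.4),(614/1.4,366/1.4)],30), 'narrow lip',ray('top',[(301/1.4,243/1.4),(326/1.4,244/1.4)],54))
E
```

```text
stage [[ 735.3  -71.4   68. ]
 [ 733.5 -181.8   68. ]
 [ 635.6  -69.4   68. ]
 [ 633.7 -179.6   68. ]
 [ 684.4 -125.6   68. ]
 [ 743.1  -61.6   68. ]
 [ 741.9 -191.    68. ]
 [ 622.1 -188.5   68. ]
 [ 624.   -58.1   68. ]]
[ 684.53107119 -125.52840571   68.        ] [ 682.7673895  -124.76860457   68.        ] [-1.19845793 -0.94777848]
sizes [np.float64(129.34535981019448), np.float64(130.42152182443172), np.float64(119.112043096159), np.float64(119.813134339087)]
lip front [[ 572.54630944  -77.32380677   54.        ]
 [ 573.04051555 -167.7544874    54.        ]]
w [[ 504.79222964 -119.68082497   62.        ]
 [ 504.82035038  -97.60012872   62.        ]
 [ 504.76312594 -142.73800944   62.        ]]
stage frame [-112.86791328   46.09885438]
stage frame [-110.68017633  -44.30670987]
stage frame [-179.81683252    2.48034304]
side knob [[ 503.65337123 -118.9786956    80.        ]] side lip ends [[ 568.02359184 -163.12376712   54.        ]
 [ 566.79434581  -60.10971264   54.        ]]
small [[530.64880675 128.3621857   45.        ]] loupe [[726.62918338  -5.62654304  68.        ]] brush [[ 582.29426156 -348.49039489   30.        ]
 [ 481.25645949 -353.17709058   30.        ]
 [ 388.46157787 -392.64601752   30.        ]] narrow lip [[601.51481757 149.43922824  54.        ]
 [599.77874092 106.09333447  54.        ]]
```

Request:
servo_tool --pt "0 0 0 0 0 0 -0.149" --pt "0 0 0 0 0 0 -0.149" --pt "0 -18 -36 0 0 0 0" --pt "0 -18 -36 0 0 0 0" --pt "0 -18 -36 0 0 0 0" --pt "0 -18 -36 0 0 0 0" --pt "0 -18 -36 0 0 0 0" --pt "0 -18 -36 0 0 0 0" --pt "0 -18 -36 0 0 0 0" --pt "0 -18 -36 0 0 0 0" --force 30

```text
time: 1.1
tool_pos: [328.4, 272.1, 224.4]
tcp_rot: [-179.4, -0.4, -179.8]
ft_force: [1.5, 0.3, 0.4]
finger_gap: 0.1
```

Request:
servo_tool --pt "0 -20 -38 0 0 0 0.01" --pt "0 -20 -38 0 0 0 0.01" --pt "0 -20 -38 0 0 0 0" --pt "0 -20 -38 0 0 0 0" --pt "0 -20 -38 0 0 0 0" --pt "0 -20 -38 0 0 0 0" --pt "0 -20 -38 0 0 0 0" --pt "0 -20 -38 0 0 0 0" --pt "0 0 0 0 0 0 0" --pt "0 0 0 0 0 0 0"

```text
time: 2.1
tool_pos: [487.0, -52.9, 223.2]
tcp_rot: [-179.4, -0.5, 178.7]
ft_force: [-1.0, 0.5, 0.6]
finger_gap: -0.0
```

Request:
servo_tool --pt "0 -9 -1 35 0 0 0" --pt "0 -9 -1 35 0 0 0" --pt "0 0 0 35 0 0 0" --pt "0 0 0 35 0 0 0" --pt "0 0 0 30 0 0 0" --pt "0 0 0 0 0 0 0"

```text
time: 2.7
tool_pos: [503.4, -51.2, 49.2]
tcp_rot: [-179.5, -0.4, 179.0]
ft_force: [-0.5, 0.5, 0.3]
finger_gap: -0.1
```

Request:
servo_tool --pt "0 -1 0 15 0 0 0" --pt "0 0 0 5 0 0 0" --pt "0 0 0 0 0 0 0"

```text
time: 3.0
tool_pos: [505.0, -49.0, 31.8]
tcp_rot: [-179.5, -0.3, 179.2]
ft_force: [0.3, -0.5, 0.2]
finger_gap: 0.2
```

```bash
python3 - <<'E'
from h import *
a=snapshot('top')[110:240,270:430];b=snapshot('side')[110:240,180:340]
cv2.imwrite('pics/p1.png',cv2.resize(np.hstack([a,b]),None,fx=2.5,fy=2.5,interpolation=cv2.INTER_CUBIC));print(sense()['tool_pos'],sense()['ft_force'])
E
```

```text
[505.50837579 -49.295025    32.43985877] [1.47183024 0.58128474 0.99572369]
```

View pics/p1.png

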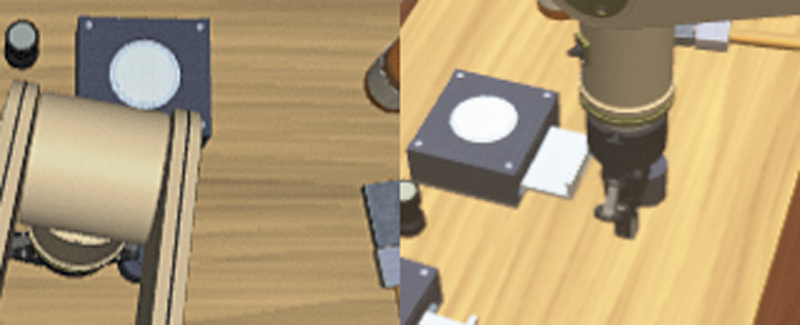

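The finger stands to the left of the weight, level with it (side crop: tip at about (622,225), weight at (652,180)). I push along -y.

Request:
servo_tool --pt "0 0 -10 1 0 0 0" --pt "0 0 -10 1 0 0 0" --pt "0 0 -8 1 0 0 0" --pt "0 0 -8 0 0 0 0" --pt "0 0 -8 0 0 0 0" --pt "0 0 -8 0 0 0 0" --pt "0 0 -8 0 0 0 0" --pt "0 0 -8 0 0 0 0"

```text
time: 3.9
tool_pos: [509.5, -122.0, 36.8]
tcp_rot: [-179.6, 0.4, 179.1]
ft_force: [-1.0, 2.7, 0.6]
finger_gap: 0.1
```

Request:
servo_tool --pt "0 1 -8 4 0 0 0" --pt "0 1 -8 3 0 0 0" --pt "0 1 -8 1 0 0 0" --pt "0 1 -8 1 0 0 0" --pt "0 0 -8 1 0 0 0" --pt "0 0 -8 1 0 0 0" --pt "0 0 -6 0 0 0 0" --pt "0 0 0 0 0 0 0"

```text
time: 4.7
tool_pos: [514.5, -176.3, 36.6]
tcp_rot: [179.9, 1.5, 179.1]
ft_force: [-0.1, 2.1, -0.6]
finger_gap: 0.1
```

```bash
python3 - <<'E'
from h import *
a=snapshot('top')[110:240,270:430];b=snapshot('side')[110:240,180:340]
cv2.imwrite('pics/p2.png',cv2.resize(np.hstack([a,b]),None,fx=2.5,fy=2.5,interpolation=cv2.INTER_CUBIC));print(sense()['tool_pos'],sense()['ft_force'])
E
```

```text
[ 514.21431043 -175.74178922   36.26450411] [0.07554722 2.30689934 0.63786873]
```

View pics/p2.png

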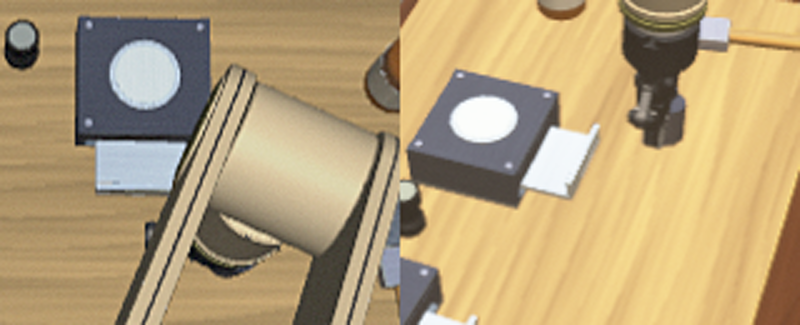

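Request:
servo_tool --pt "0 0 12 0 0 0 0" --pt "0 0 12 0 0 -0.015 0" --pt "0 0 12 -20 0 -0.015 0" --pt "0 0 10 -35 0 0 0" --pt "0 -10 5 -35 0 0 0" --pt "0 -25 0 0 0 0 0" --pt "0 -25 0 0 0 0 0" --pt "0 -25 0 0 0 0 0" --pt "0 0 0 0 0 0 0"

```text
time: 5.7
tool_pos: [594.3, -115.4, 131.2]
tcp_rot: [179.9, 3.3, 179.3]
ft_force: [-0.3, 0.7, -0.2]
finger_gap: -0.2
```

```bash
python3 - <<'E'
from h import *
a=snapshot('top')[110:240,270:430];b=snapshot('side')[110:240,180:340]
cv2.imwrite('pics/p3.png',cv2.resize(np.hstack([a,b]),None,fx=2.5,fy=2.5,interpolation=cv2.INTER_CUBIC));print(sense()['tool_pos'],sense()['tcp_rot'],sense()['ft_force'])
E
```

```text
[ 591.90219533 -115.42088917  130.36264023] [179.87468224   3.09521141 179.32927558] [-0.32609487 -0.38421792  0.15577322]
```

View pics/p3.png

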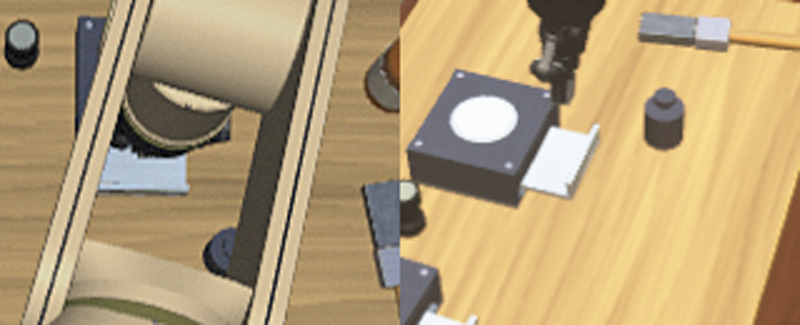

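```bash
python3 - <<'E'
from h import *
c=np.array([684,-125.3]);y=np.radians(-1.07);R=np.array([[np.cos(y),-np.sin(y)],[np.sin(y),np.cos(y)]])
for uv,z in(((180+263/2.5,110+94/2.5),80),((180+264/2.5,110+104/2.5),62)):
    q=ray('side',[uv],z)[0];print(q,R.T@(q[:2]-c))
E
```

```text
[ 510.42037885 -203.66784983   80.        ] [-172.08591719  -81.59559958]
[ 509.98262308 -207.92529432   62.        ] [-172.44409337  -85.86047631]
```

Request:
servo_tool --pt "0 -4 -4 10 0 0.03 0" --pt "0 -4 -4 10 0 0.025 0" --pt "0 0 0 15 0 0 0" --pt "0 0 0 0 0 0 0"

```text
time: 6.2
tool_pos: [596.5, -121.5, 93.0]
tcp_rot: [179.8, -0.3, 179.4]
ft_force: [-1.1, 0.7, 0.2]
finger_gap: -0.1
```

The weight stands upright at stage y ≈ -83 mm, past the 68 mm limit. Next I lower the finger into the gap.

Request:
servo_tool --pt "0 -3 0 20 0 0 0" --pt "0 -1 0 14 0 0 0" --pt "0 0 0 0 0 0 0"

```text
time: 6.5
tool_pos: [598.3, -120.6, 57.7]
tcp_rot: [179.8, -0.3, 179.4]
ft_force: [-0.0, -0.3, -0.0]
finger_gap: 0.3
```

```bash
python3 - <<'E'
from h import *
b=snapshot('side')[120:220,180:320]
cv2.imwrite('pics/p4.png',cv2.resize(b,None,fx=4,fy=4,interpolation=cv2.INTER_CUBIC));s=sense();print(s['tool_pos'],s['tcp_rot'],s['ft_force'])
p=s['tool_pos'];print((proj('side',[p])-[180,120])*4)
E
```

```text
[ 598.63691037 -120.69794381   58.56284009] [179.83681921  -0.25053358 179.39421836] [-0.91237909 -0.38885347 -0.33310322]
[[252.92778731 190.39455655]]
```

View pics/p4.png

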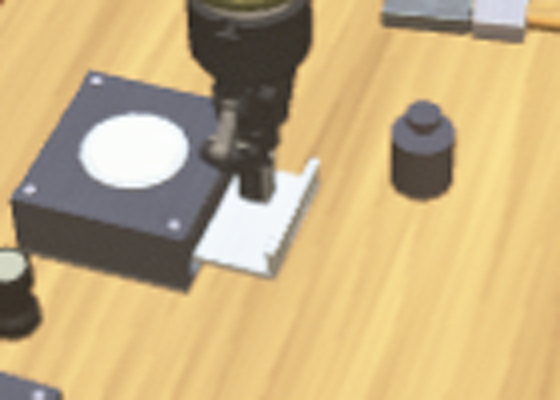

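The tip is between the stage front and the lip. I lower it below the lip's top edge and start the pull.

Request:
servo_tool --pt "0 0 0 10 0 0 0" --pt "0 0 0 5 0 0 0" --pt "0 0 0 0 0 0 0"

```text
time: 6.85
tool_pos: [599.5, -121.0, 44.7]
tcp_rot: [179.9, -0.1, 179.4]
ft_force: [0.0, 0.1, 0.5]
finger_gap: -0.1
```

Request:
servo_tool --pt "0 8 -1 0 0 0 0" --pt "0 8 0 0 0 0 0" --pt "0 8 0 0 0 0 0" --pt "0 8 0 0 0 0 0"

```text
time: 7.25
tool_pos: [567.1, -121.9, 46.0]
tcp_rot: [179.9, 0.1, 179.4]
ft_force: [1.9, -0.6, -1.8]
finger_gap: -0.1
```

Request:
servo_tool --pt "0 8 0 2 0 0 0" --pt "0 8 0 1 0 0 0" --pt "0 8 0 0 0 0 0" --pt "0 8 0 0 0 0 0" --pt "0 8 0 0 0 0 0"

```text
time: 7.75
tool_pos: [524.3, -121.5, 44.0]
tcp_rot: [179.9, 0.3, 179.4]
ft_force: [1.7, 0.4, 0.4]
finger_gap: 0.5
```

Request:
servo_tool --pt "0 5 0 0 0 0 0" --pt "0 5 0 0 0 0 0" --pt "0 4 0 0 0 0 0" --pt "0 4 0 0 0 0 0"

```text
time: 8.15
tool_pos: [510.4, -121.5, 45.1]
tcp_rot: [180.0, 1.1, 179.3]
ft_force: [30.7, 1.6, -19.9]
finger_gap: -0.0
```

The force has risen to 30 N, so the tray is at its stop. I back off, rise and check.

Request:
servo_tool --pt "0 -6 0 0 0 0 0" --pt "0 -6 0 0 0 0 0" --pt "0 0 0 -20 0 0 0" --pt "0 0 0 -40 0 0 0" --pt "0 0 0 -40 0 0 0" --pt "0 0 40 -40 0 0 0" --pt "0 0 40 0 0 0 0" --pt "0 0 40 0 0 0 0" --pt "0 0 40 0 0 0 0" --pt "0 0 0 0 0 0 0"

```text
time: 9.15
tool_pos: [519.2, 37.3, 184.6]
tcp_rot: [179.9, 0.5, 179.1]
ft_force: [-0.2, -1.2, 0.5]
finger_gap: 0.8
```

```bash
python3 - <<'E'
from h import *
a=snapshot('top')[90:250,190:390];b=snapshot('side')[90:250,140:340]
cv2.imwrite('pics/p5.png',cv2.resize(np.hstack([a,b]),None,fx=2,fy=2,interpolation=cv2.INTER_CUBIC));s=sense();print(s['tool_pos'],s['ft_force'])
# predicted lip top ends at full draw, side view
c=np.array([684,-125.3]);y=np.radians(-1.07);R=np.array([[np.cos(y),-np.sin(y)],[np.sin(y),np.cos(y)]])
X=[[*(c+R@np.array([-191,q])),54] for q in(45,-45)]
print((proj('side',X)-[140,90])*2+[400,0],(proj('top',X)-[190,90])*2)
E
```

```text
[519.4117823   33.9518585  184.35473876] [-0.12831209 -0.24020523  0.19207608]
[[674.68965643 199.33972578]
 [695.53245943 151.20139103]] [[236.99949242 254.14145431]
 [311.61567601 255.40856413]]
```

View pics/p5.png

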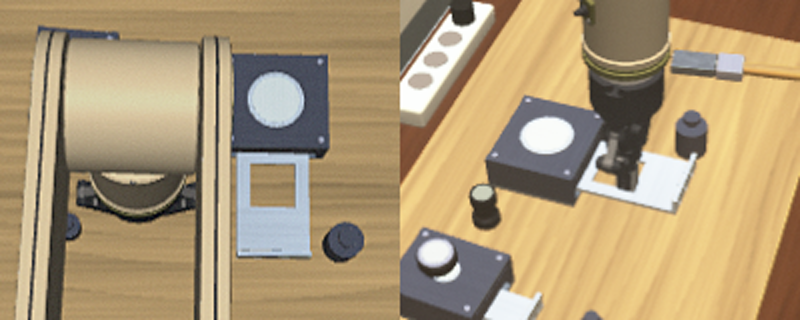

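The tray is fully out: the lip ends at about (237,256) and (311,255), matching the prediction for the stop. The weight stands upright at about (344,241), beside the tray, and the arm is clear.

```bash
python3 - <<'E'
from h import *
c=np.array([684,-125.3]);y=np.radians(-1.07);R=np.array([[np.cos(y),-np.sin(y)],[np.sin(y),np.cos(y)]])
q=ray('top',[(190+344/2,90+241/2)],62)[0];sy=(R.T@(q[:2]-c))[1];print(q,sy)
q=ray('top',[(190+311/2,90+255/2)],54)[0];lx=(R.T@(q[:2]-c))[0];print('lip front',lx)
if sy<-74 and lx<-185: print(hand_in())
E
```

```text
[ 508.34151201 -204.91324369   62.        ] -82.87959690692985
lip front -190.51403526488392
the job is handed in; nothing more can be done
None
```

I moved the weight out of the way, drew the wide tray out to its stop, and handed the job in. There is no verdict yet.

- **Weight:** I pushed it sideways along the board with the closed fingertips, without lifting it. The last picture shows it upright, about 83 mm from the wide stage's middle line (68 mm needed).
- **Wide tray:** I hooked the tip behind the lip and pulled until the force rose to about 30 N at the stop. The lip's front edge measured 190.5 mm in front of the stage's origin. That puts the tray 84–85 mm out, with 78 mm needed.
- **Gripper:** It ended well above the board, with the measured force close to zero.
- **Bystanders:** I checked these only by eye in the last pictures. The ones in view, and the part of the narrow tray that shows, looked untouched. I took no measurements of them. The bottle and film can were not in the final crops, but the arm never went low near either.

No check failed or disagreed. The tool drifted a few millimetres and tilted up to 3° between steps; I corrected both.

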